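Stir the chips in the bench tumbler under its half-open lid

ROBOT

A 6-joint arm with a two-finger parallel gripper is mounted at the origin on a cart in front of the work surface, level with it; the furniture and walls round the work are solid. World frame = base frame: x ahead of the robot, y to its left, z up, the work surface at z = 0. Lengths are in mm, angles in rad, forces in N, time in s.
With the tool pointing down it reaches from about 225 to 875 mm from the base axis. Payload 3.4 kg.
Tool frame: the origin (TCP) lies at the very end of the fingers, on their centre line; the grasp point (between the pads) lies arm.pinch_z behind it (arm.pinch_z is the distance from the TCP to the grasp point, in mm); z points along the fingers, y is the line along which they close (so a half turn about z gives the same grasp; the last joint's range is limited). The gripper opens to 85 mm and grips with 20 to 120 N. Pads are 22 mm wide; open, the fingers measure 114 mm over their backs; the gripper's body (76 mm by 85 mm) begins 54 mm behind the grasp point. The pads swing forward as they close: fully open they stand 13 mm farther back than shut.
Start: joints at [-1.345, 0.276, 1.505, -0, 1.361, -0.121], TCP at [195.437, -540.802, 231.328] pointing down, gripper open.
Joint ranges: [-2.89, 2.89], [-0.75, 2.08], [0.22, 2.7], [-1.18, 4.32], [0.11, 2.71], [-2.7, 2.7]. Speed limits (rad/s): [2.57, 2.57, 3.14, 3.14, 3.14, 3.14].

INTERFACE

Orientations are given as a 3x3 rotation matrix whose columns are the frame's x, y, z axes.
In Python, from station import arm, vision gives the robot as it stands.
- The arm moves only by the tool play_rows, never from a script. Its arguments are lists of equal length, an entry for each row: "delta_pos": the shift along the world's x, y, z in mm, a list of three; "twist": the turn, a rotation vector about the world's x, y, z in rad, a list of three. A call has 1 to 20 rows; each row is the pose to reach, as a shift and turn from the pose commanded when the call began; what a row does not reach only later rows make up. A row lasts 1/10 s, in which the tool goes at most 50 mm and 8.59 degrees, less where a joint would pass 70% of its speed; a pose out of reach is approached as far as the arm can. A call with a gripper value outside its range is refused whole. "grip" is the finger opening in mm, from 0 to 85.4, set as the call begins (left out, the last holds). The fingers move at their own pace and stop on an object; "squeeze" is the grip in N (left out, the last holds). Time passes only in rows, so rows that repeat a pose let the fingers close. It gives the time, the measured TCP pose, the force, the opening and the grip force at its end, in the units of the state.
- arm.get_obs(): the state, without advancing time (a new reading comes with each control period).
- vision.get_image(name): name is "scene" or "top"; returns the picture (384x512x3 uint8, red, green, blue); there is no depth.
- vision.camera_params(name): a dict with "fx", "fy", "cx", "cy" (pixels), "eye" and "rotation" of the camera in the world. Camera axes: x right, y up, looking along -z (the intrinsics and any distortion apply to the point x, -y, -z); pixel columns grow to the right and rows downward; lengths in mm; the calibration is good to about 2 mm. A picture is of the moment at which its call begins. camera_params takes no time and is no camera call.
- arm.sign_off(): hands the job in; it is judged then, once.
Trained networks look in the newest picture that a camera, given by its name, has taken for a name from the list of things; names that differ only in an ending like _2 or _b are one class to them, and where a whole thing is asked for, a point or a joint stands for the part that bears it (a point fixed in the world has none). Each returns a list of dicts, best first, with "conf" (0 to 1); they miss things now and then, are a little off and sometimes report something else, mostly with a low value. They report only what shows in the picture. A call takes as long as a camera call. They do not tell look-alikes from the thing itself.
- vision.outline_of(camera, query): "pixels" (384x512 bool, what is visible of it) and "bbox" ([centre column, centre row, width, height] in pixels, round what is visible of it).
- vision.mark_of(camera, query): "at" ([column, row] in pixels: a listed point, or the origin of a listed thing).
The state is a dict: "time_s": time; "joints": joint angles; "dq": joint speeds; "tau": joint torques, N m; "eef_pos": TCP position; "tcp_rot": TCP orientation; "ft_force": force on the tool from outside, world axes, zero at the start; "ft_torque": the same for the moment, N m; "grip_width": opening from 0.0 (shut) to 1.0 (fully open); "grip_force": force on a finger pad.
Only numpy, scipy, OpenCV 4.12 (cv2) and the standard library are available. Lean on these libraries where they do the work, as an engineer would, in place of code of your own. Each camera call takes 0.05 s, during which the arm holds its last target. There are 200 camera calls.

TASK

Take the stirring rod from its forked stand and stir the white chips in the tumbler's ring-shaped bowl with it, going round with the tip low in the channel, until every chip has been shifted from its place by more than its own width. Slant the rod in under the half-open lid without bumping the lid, and keep all chips in the bowl. Then hang the rod back in the stand by its collar, behind the lips of the fork, and leave the other parts on the table where they are.

Things in the scene. Friction and masses are not known exactly. Their poses are not given: they have to be found in the camera images.
- tumbler: bench tumbler, fixed: grey drum, black ring-shaped bowl on top. Origin on the table under its centre; z up; -x is its front (switch side), +x the lid hinge. Rim 76 mm above the table, 170 mm across outside, wall 5 mm. The ring channel has a flat floor 45 mm above the table; its outer wall is upright, inner radius 80 mm. The channel's middle line has radius 56 mm.
- bowl_floor (a point): centre of the bowl at the level of the channel's floor (45 mm above the table, on the tumbler's axis); axes as tumbler. Round it stands the bowl's round centre boss: radius 32 mm, 26 mm high above the floor, with a stud of radius 9 mm up to 32 mm above the floor.
- lid: the tumbler's round steel wire guard lid, 200 mm across, 7 mm thick, fixed half open over the bowl. Origin on its hinge, 100 mm behind the tumbler's axis (+x), 80 mm above the table; axes as tumbler. From there it leans forward, 30 degrees from vertical: its top edge is 173 mm higher (253 mm above the table) and 100 mm further forward (-x), over the bowl's centre. Knob on the rear face.
- stirrer: loose stirring rod, 200 mm long, about 0.14 kg. Origin at its lower tip; z along the rod towards the handle. Steel ball foot 28 mm across from 0 to 28 mm, steel rod 12 mm thick up to 140 mm, steel collar 36 mm across from 140 to 147 mm, black rubber-covered square handle 20 x 20 mm (sides along x and y) from 147 to 200 mm. At the start it hangs upright by the collar in the stand's fork.
- stir_tip (a point): lower tip of the stirring rod (bottom of its ball foot); while stirring, 5 to 10 mm above the channel floor keeps it from dragging; axes as stirrer.
- stir_collar (a point): centre of the underside of the stirring rod's collar, 140 mm above the tip; axes as stirrer.
- stand: fixed forked stand. Origin on the table under the seat; z up; -x is the fork's open side. Two prongs along x at y = +-19 mm, 18 mm wide, leave a 20 mm slot from x = -32 to +32 mm; their tops are 155 mm above the table, with a lip 6 mm high at each tip (x = -32 to -26 mm). Base plate 110 x 80 x 12 mm (x = -25 to +85), post at x = +43 to +57. Nothing is higher than 161 mm.
- stand_seat (a point): point in the slot, level with the prong tops (155 mm above the table), where the middle of the collar's underside belongs; axes as stand.
- chip0: one of five equal loose white ceramic smooth (slippery) tumbling chips, short round cylinders with a rounded top edge, 32 mm thick, 26 mm tall, 30 g, standing round the bowl's channel. Origin at the centre of its underside; z along its axis.
- chip1: one of five equal loose white ceramic smooth (slippery) tumbling chips, short round cylinders with a rounded top edge, 32 mm thick, 26 mm tall, 30 g, standing round the bowl's channel. Origin at the centre of its underside; z along its axis.
- chip2: one of five equal loose white ceramic smooth (slippery) tumbling chips, short round cylinders with a rounded top edge, 32 mm thick, 26 mm tall, 30 g, standing round the bowl's channel. Origin at the centre of its underside; z along its axis.
- chip3: one of five equal loose white ceramic smooth (slippery) tumbling chips, short round cylinders with a rounded top edge, 32 mm thick, 26 mm tall, 30 g, standing round the bowl's channel. Origin at the centre of its underside; z along its axis.
- chip4: one of five equal loose white ceramic smooth (slippery) tumbling chips, short round cylinders with a rounded top edge, 32 mm thick, 26 mm tall, 30 g, standing round the bowl's channel. Origin at the centre of its underside; z along its axis.
- carburettor: engine carburettor, about 100 x 90 x 70 mm, standing to the right of the tumbler; a bystander. Origin at the centre of its underside.
- camshaft: short engine camshaft with a gear, about 72 x 111 x 71 mm, lying between the robot and the tumbler; a bystander. Origin at the centre of its underside.
- piston: aluminium piston with connecting rod, 68 x 170 x 66 mm, lying to the right of the tumbler; a bystander. Origin at the centre of its underside.
Mind the look-alikes: they are no part of the job. Of the things shaped like the stirrer, the bare steel one is meant. There is more than one size of the stand; the job needs the larger.

How it is judged (in metres and radians):
On the way, in this order (a step that is already met when the one before it is completed fails the run):
1. the rod is lifted out of its stand (distance between stir_collar and stand_seat above 0.06 m), for 0.1 s.
2. the rod's tip is in the channel, less than 20 mm above its floor (horizontal distance between stir_tip and bowl_floor below 0.085 m and z of stir_tip in the frame of bowl_floor below 0.02 m), for 0.1 s.
3. with the tip low in the channel, every chip is at the same moment more than 32 mm from where it lay at the start (all of step 2 and distance of each of chip0, chip1, chip2, chip3, chip4 from where it was at the start of the episode above 0.032 m), for 0.1 s.
At the end, for the whole second after the job is handed in: The rod hangs at rest and upright (within 0.1 rad) in the stand, collar on the prongs (within 4 mm in height) and within 12 mm of the seat; all five chips are in the bowl (horizontal distance between stir_collar and stand_seat below 0.012 m and z of stir_collar in the frame of stand_seat between -0.004 and 0.004 m and angle between stirrer's own z axis and vertical below 0.1 rad and linear speed of stirrer below 0.02 m/s and horizontal distance between each of chip0, chip1, chip2, chip3, chip4 and bowl_floor below 0.085 m and z of each of chip0, chip1, chip2, chip3, chip4 in the frame of bowl_floor below 0.03 m); the robot touches nothing.
It fails at once if the lid is bumped with more than 8 N (contact force between lid and anything else above 8 N).
It fails at once if a bystander is moved more than 20 mm (distance of any of carburettor, camshaft, piston from where it was at the start of the episode above 0.02 m).
It fails at once if a chip leaves the bowl (horizontal distance between any of chip0, chip1, chip2, chip3, chip4 and bowl_floor above 0.11 m).
It also fails if it takes over 70 s, if anything falls off the work surface, if the arm or the gripper's body presses on something with over 40 N, if the wrist force passes 120 N, or if a joint passes its speed limit or range.

## Working session

There is one attempt and no reset: what is moved stays moved. The work goes in short steps, Python scripts to look and compute and a tool call to move; the robot and the scene stay as the last step left them, time stands still between calls to the robot, and variables do not carry over. Pictures are saved under pics/ and viewed, at most 10 in all, crops included, and the job is handed in when it is done.

Besides the shell and the picture viewer there is one more tool, called after "Request:" by a JSON object that holds its "fn" and its "kwargs". play_rows: Moves the arm, as the interface text tells. Its arguments: {"type":"object","properties":{"delta_pos":{"type":"array"},"twist":{"type":"array"},"grip":{"type":"number"},"squeeze":{"type":"number"}},"required":["delta_pos","twist"]}

```bash
mkdir -p pics; python3 - <<'E'
from station import arm, vision
import cv2,numpy as np
for c in("scene","top"):
    im=vision.get_image(c); cv2.imwrite(f"pics/{c}0.png",cv2.resize(im[:,:,::-1],(800,600),interpolation=cv2.INTER_CUBIC))
    p=vision.camera_params(c); print(c,p)
    for q in("stirrer","stand","tumbler","lid","chip0","stir_tip","stir_collar","stand_seat","bowl_floor"):
        print(q,"mark",[(np.round(d["at"],1).tolist(),round(d["conf"],2)) for d in vision.mark_of(c,q)][:7])
    for q in("stirrer","stand"):
        print(q,"bbox",[(np.round(d["bbox"],1).tolist(),round(d["conf"],2)) for d in vision.outline_of(c,q)][:7])
print(arm.pinch_z, arm.get_obs())
E
```

```text
scene {'fx': 446.68729710544284, 'fy': 446.68729710544284, 'cx': 254.70176308410151, 'cy': 185.18410010259126, 'eye': array([154.37135041, 839.67888594, 777.46864613]), 'rotation': array([[-0.89344183,  0.27325245, -0.35650356],
       [-0.4487504 , -0.50833592,  0.73499502],
       [ 0.01961563,  0.81665641,  0.57679072]])}
stirrer mark [([207.6, 276.0], 0.89), ([161.8, 309.5], 0.77), ([202.9, 325.8], 0.61)]
stand mark [([207.0, 283.4], 0.85), ([146.5, 243.8], 0.8)]
tumbler mark [([230.9, 224.2], 0.82)]
lid mark [([201.8, 189.9], 0.96), ([239.8, 198.3], 0.68)]
chip0 mark [([212.9, 225.0], 0.64), ([253.5, 215.6], 0.61), ([216.7, 205.0], 0.55), ([237.2, 225.9], 0.55), ([242.1, 196.0], 0.4)]
stir_tip mark [([206.5, 276.5], 0.91), ([159.5, 311.8], 0.83), ([206.5, 324.0], 0.62), ([201.8, 234.3], 0.57)]
stir_collar mark [([200.1, 230.9], 0.93), ([151.5, 267.0], 0.79), ([200.9, 278.2], 0.65)]
stand_seat mark [([146.0, 212.2], 0.82), ([202.0, 236.5], 0.76), ([237.9, 226.0], 0.44)]
bowl_floor mark [([231.3, 211.0], 0.64)]
stirrer bbox [([199.9, 289.6, 19.1, 76.0], 0.84), ([205.7, 241.4, 13.6
[... 1517 characters left out ...]

        1.36069059e+00, -1.20946815e-01]), 'dq': array([ 0.00038985,  0.00014505,  0.00127831, -0.00089439, -0.00030689,
        0.00085335]), 'tau': array([-9.18405021e-04, -4.16660285e+01, -2.46098721e+01, -3.19274195e-04,
        3.02581520e-04, -3.50103647e-06]), 'eef_pos': array([ 195.44366645, -540.78935001,  231.30853157]), 'tcp_rot': array([[ 9.40478714e-01,  3.39852598e-01,  1.23533170e-05],
       [ 3.39852598e-01, -9.40478712e-01, -5.80182397e-05],
       [-8.09961778e-06,  5.87632264e-05, -9.99999998e-01]]), 'ft_force': array([ 0.64137731, -0.76075596,  0.91942553]), 'ft_torque': array([ 0.0268313 ,  0.08014322, -0.00554184]), 'grip_force': 0.0, 'grip_width': 1.0004721513247739}
```

View pics/scene0.png

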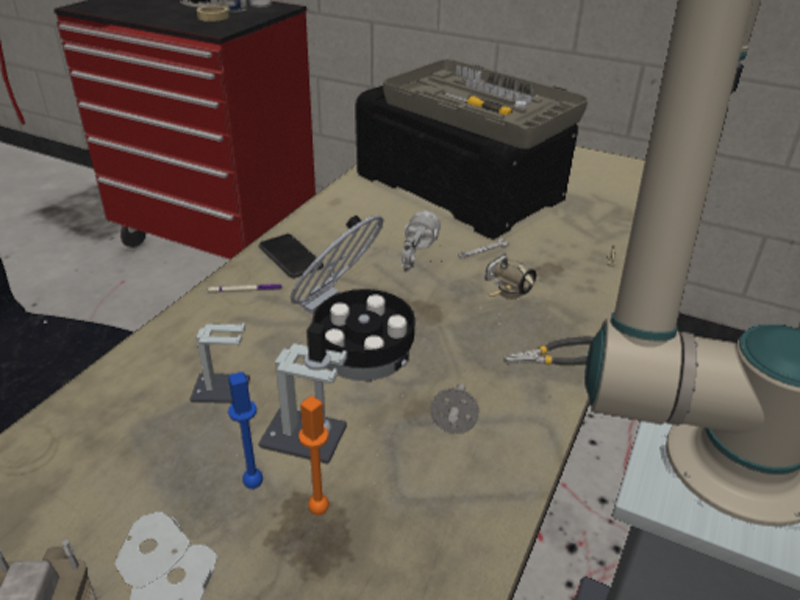

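View pics/top0.png

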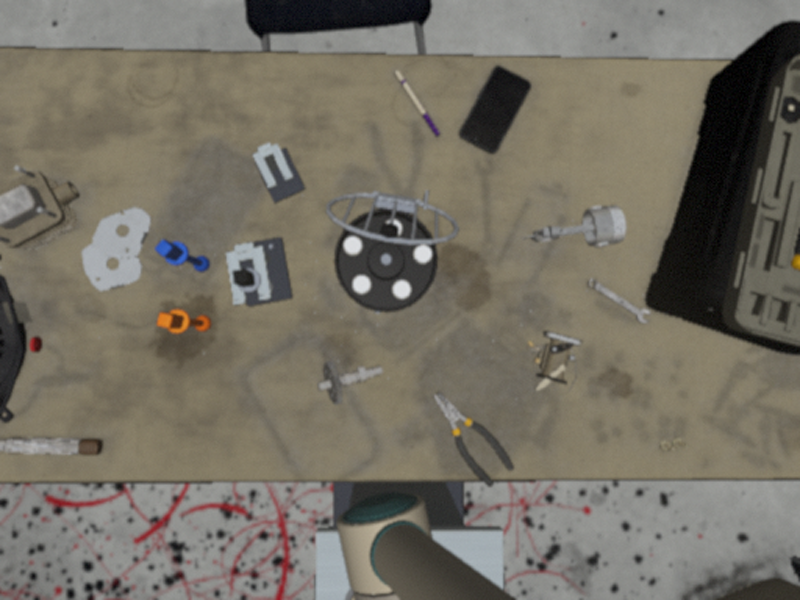

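Candidates for the rod, as top/scene pixels (512 px scale):
- steel rod in the large fork: (156,178) / (204,236)
- blue rod: (112,162) / (156,276)
- orange rod: (113,206) / (201,290)

The stands are the large one at (166,176) / (195,262) and the small one at (177,112) / (139,231). By the description I choose the steel rod in the large stand, and I'll check that in a crop.

```bash
cat > h.py <<'E'
import numpy as np, cv2
from station import arm, vision
P={c:vision.camera_params(c) for c in("scene","top")}
def ray(c,px):
    p=P[c]; d=p["rotation"]@np.array([(px[0]-p["cx"])/p["fx"],-(px[1]-p["cy"])/p["fy"],-1.]); return np.array(p["eye"]),d/np.linalg.norm(d)
def plane(c,px,z):
    o,d=ray(c,px); return o+d*(z-o[2])/d[2]
def tri(a,b):
    A=np.zeros((3,3));B=np.zeros(3);R=[ray("scene",a),ray("top",b)]
    for o,d in R:
        M=np.eye(3)-np.outer(d,d);A+=M;B+=M@o
    x=np.linalg.solve(A,B); return x,[np.linalg.norm(np.cross(x-o,d)) for o,d in R]
def proj(c,X):
    p=P[c]; v=(np.atleast_2d(X)-p["eye"])@p["rotation"]; return np.c_[p["cx"]-p["fx"]*v[:,0]/v[:,2],p["cy"]+p["fy"]*v[:,1]/v[:,2]]
E
python3 - <<'E'
from h import *
np.set_printoptions(precision=1,suppress=True)
print("seat",tri((202,236.5),(156.8,179.2)))
print("collar",tri((200.1,230.9),(160.7,180.9)))
print("standO",tri((207,283.4),(169.3,183.9)))
print("tip",tri((207.6,276),(169.6,184.1)))
print("bowl",tri((231.3,211),(248.3,168.2)))
print("tumb",tri((230.9,224.2),(248.6,167.4)))
print("lid",tri((201.8,189.9),(253.7,130.5)), plane("top",(253.7,130.5),80),plane("scene",(201.8,189.9),80))
sc=[(212.9,225),(253.5,215.6),(216.7,205),(237.2,225.9),(242.1,196)]
tc=[(254,186.5),(250,145.7),(226.4,155.7),(230.8,181.8),(272.1,167.3)]
for a in sc: print("chip scene",plane("scene",a,45))
for a in tc: print("chip top",plane("top",a,45))
a=vision.get_image("top")[140:215,130:205,::-1]; b=vision.get_image("scene")[205:305,155:235,::-1]
a=cv2.resize(a,(420,420),interpolation=3); b=cv2.resize(b,(336,420),interpolation=3)
cv2.imwrite("pics/crop1.png",np.hstack([a,b]))
E
```

```text
seat (array([559.1, 254.8, 146.2]), [np.float64(0.8098007348638576), np.float64(0.8098007348637836)])
collar (array([560.4, 247.1, 153.9]), [np.float64(5.824669626885265), np.float64(5.824669626885578)])
standO (array([557.9, 251.9,   1.5]), [np.float64(2.735026935385526), np.float64(2.7350269353853647)])
tip (array([556.7, 247.7,  22.1]), [np.float64(1.6836476919126382), np.float64(1.6836476919127008)])
bowl (array([603. ,  41.3,  47.2]), [np.float64(4.343288006074907), np.float64(4.343288006075007)])
tumb (array([608.9,  38.9,  -1.7]), [np.float64(1.9317948261716475), np.float64(1.9317948261717)])
lid (array([698.7,  28.7,  74. ]), [np.float64(5.509242487027387), np.float64(5.509242487027202)]) [692.3  26.5  80. ] [699.6  36.9  80. ]
chip scene [621.9 111.4  45. ]
chip scene [548.5  29.9  45. ]
chip scene [655.3  36.2  45. ]
chip scene [566.2  85.8  45. ]
chip scene [614.5 -31.3  45. ]
chip top [551.1  24.4  45. ]
chip top [659.1  35.2  45. ]
chip top [632.   97.2  45. ]
chip top [563.2  85.2  45. ]
chip top [602.  -23.2  45. ]
```

View pics/crop1.png

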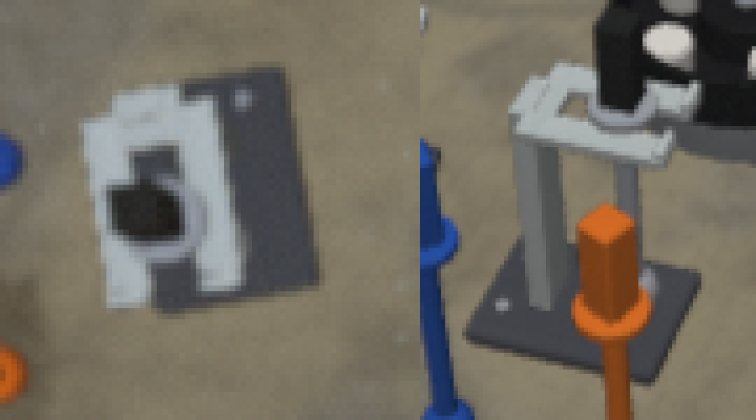

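The crop shows the black-handled bare steel rod hanging by its collar in the large fork. The fork opens toward the robot (image down), with its tips near crop (108,305) and (243,290). The base corners are at (285,68), (318,283) and (158,312). Next I'll fit the poses.

```bash
python3 - <<'E'
from h import *
from scipy.optimize import least_squares, minimize
np.set_printoptions(precision=2,suppress=True)
px=lambda u,v:((u+.5)/5.6-.5+130,(v+.5)/5.6-.5+140)
L=np.array([[85,-40,12],[-25,-40,12],[-25,40,12],[-32,28,161],[-32,-10,161],[-32,-28,161]],float)
M=np.array([px(*a) for a in[(285,68),(318,283),(158,312),(108,307),(198,291),(243,289)]])
def W(p,L):
    c,s=np.cos(p[2]),np.sin(p[2]); return np.c_[p[0]+c*L[:,0]-s*L[:,1],p[1]+s*L[:,0]+c*L[:,1],L[:,2]]
r=least_squares(lambda p:(proj("top",W(p,L))-M).ravel(),[558,252,.1]); print("stand",r.x,r.fun)
# scene check of seat
print("seat proj",proj("scene",[*r.x[:2],155]),proj("top",[*r.x[:2],155]))
im=vision.get_image("top").astype(int); g=im.max(2)
sub=g[165:190,145:168]; print(sub)
# tumbler rim
m=max(vision.outline_of("top","tumbler"),key=lambda d:d["conf"])["pixels"].astype(np.uint8)
c=max(cv2.findContours(m,0,1)[0],key=len)[:,0]
pts=np.array([plane("top",q,76)[:2] for q in c]); pts=pts[pts[:,0]<620]
s=least_squares(lambda p:np.hypot(*(pts-p[:2]).T)-85,[605,40],loss="soft_l1"); print("tumbler",s.x,np.abs(s.fun).mean())
s2=least_squares(lambda p:np.hypot(*(pts-p[:2]).T)-p[2],[605,40,85],loss="soft_l1"); print(s2.x)
# lid
obs=[]
for cam in("top","scene"):
    d=max(vision.outline_of(cam,"lid"),key=lambda d:d["conf"]); obs.append(d["bbox"]); print(cam,"lid",d["bbox"],d["conf"])
def lid(p):
    t=np.linspace(0,2*np.pi,180); s_=100+100*np.cos(t); y=100*np.sin(t)
    return W(p,np.c_[100-s_*.5,y,80+s_*.866])
def bb(p):
    o=[]
    for cam in("top","scene"):
        q=proj(cam,lid(p)); a,b=q.min(0),q.max(0); o.append(np.r_[(a+b)/2,b-a])
    return np.array(o)
for y in(-.2,-.1,0,.1): print(y,bb([*s.x,y]).ravel())
f=least_squares(lambda p:(bb(p)-np.array(obs)).ravel(),[*s.x,-.1],loss="soft_l1",x_scale=[1,1,.01]); print("lidfit",f.x,f.fun)
for n,a in(("blue",(130.8,167.3)),("orange",(133.5,207.7))): print(n,plane("top",a,0))
for n in("camshaft","piston","carburettor"): print(n,[(plane("top",d["at"],0)[:2],d["conf"]) for d in vision.mark_of("top",n)][:2])
E
```

```text
stand [559.14 247.44   0.17] [ 0.2  -0.93  0.51  0.67 -0.61  0.4  -0.22  0.17  0.2   0.31 -0.05 -0.62]
seat proj [[203.27 231.2 ]] [[159.32 179.15]]
[[164 180 183 185 186 186 185 180 178 177 174 167 158 151 146 145 150 174
  183 185 186 189 187]
 [164 180 186 185 187 187 182 169 152 147 142 129 113  99  89  90 112 164
  182 184 187 187 186]
 [166 180 185 187 187 187 184 163 118  94  92  87  79  73  69  66  98 159
  181 183 187 185 187]
 [154 177 182 187 188 188 182 166 110  75  72  73  72  74  74  71  97 148
  177 184 186 184 186]
 [141 168 182 185 187 188 185 170 118  78  75  72  74  73  73  68  87 136
  173 183 185 187 187]
 [130 166 181 184 188 188 186 175 129  85  73  72  76  80  80  79  84 123
  169 182 187 186 185]
 [130 166 183 185 183 183 183 176 138  90  68  68  80 100 108 109  98 118
  165 182 188 187 187]
 [137 168 182 179 163 159 153 148 119  78  49  50  77 104 125 135 127 132
  160 178 183 187 185]
 [142 166 178 164 123  99  91  81  70  52  41  40  48  68 100 123 138 148
  159 167 177 184 185]
 [138 155 172 149  94  56  44  40  42  41  39  40  37  40  53  77 110 147
  15
[... 892 characters left out ...]
 [129 128 137 166 182 183 184 173 159 149 140 140 150 156 157 155 155 155
  145 133 156 175 183]
 [132 131 139 165 181 185 184 184 170 159 159 154 157 161 160 158 152 137
  114 116 160 181 184]
 [132 131 137 156 173 182 183 186 181 171 164 140 133 134 136 131 119  99
   81 102 158 180 182]
 [131 133 134 141 169 181 183 184 185 182 169 123  94  92  93  88  83  76
   71  93 141 172 178]
 [132 133 127 131 167 180 182 183 184 184 175 131  87  75  73  71  73  71
   73  80 115 155 164]
 [133 134 128 129 165 180 181 185 186 184 179 145  98  73  75  74  74  73
   71  78 105 150 158]]Traceback (most recent call last):
  File "<stdin>", line 15, in <module>
ValueError: max() iterable argument is empty
```

```bash
cat > fit.py <<'E'
from h import *
from scipy.optimize import least_squares, minimize
np.set_printoptions(precision=2,suppress=True)
def W(p,L):
    c,s=np.cos(p[2]),np.sin(p[2]); return np.c_[p[0]+c*L[:,0]-s*L[:,1],p[1]+s*L[:,0]+c*L[:,1],L[:,2]]
im=vision.get_image("top"); g=im.astype(int).max(2)
# handle: silhouette of upright box z 162..215
K=16; r0,r1,c0,c1=165,186,145,168
box=np.array([[a,b,z] for a in(-10,10) for b in(-10,10) for z in(162,215)],float)
dark=np.clip((150-g[r0:r1,c0:c1])/(150-45.),0,1); dark[:7,:]=0
def cost(p):
    q=(proj("top",W(p,box))+.5-[c0,r0])*K
    h=cv2.convexHull(q.astype(np.float32)).astype(np.int32); m=np.zeros(((r1-r0)*K,(c1-c0)*K),np.float32); cv2.fillPoly(m,[h],1.)
    m=cv2.resize(m,(c1-c0,r1-r0),interpolation=cv2.INTER_AREA); return ((m-dark)**2)[7:].sum()
best=[]
for y in np.arange(-.75,.76,.15):
    r=minimize(cost,[559,248,y],method="Nelder-Mead",options=dict(initial_simplex=np.array([[559,248,y],[563,248,y],[559,252,y],[559,248,y+.15]])))
    best.append((r.fun,*r.x))
for b in sorted(best)[:5]: print("handle",np.array(b))
# tumbler rim: dark blob
m=(g<75).astype(np.uint8); m[:100]=0;m[240:]=0;m[:,:205]=0;m[:,295:]=0
c=cv2.convexHull(np.concatenate(cv2.findContours(cv2.morphologyEx(m,cv2.MORPH_OPEN,np.ones((3,3))),0,1)[0]))[:,0]
pts=np.array([plane("top",q,76)[:2] for q in c]); pts=pts[pts[:,0]<640]
s=least_squares(lambda p:np.hypot(*(pts-p[:2]).T)-p[2],[605,40,85],loss="soft_l1"); print("tumbler",s.x,np.abs(s.fun).mean())
obs=[]
for cam in("top","scene"):
    d=vision.outline_of(cam,"lid"); print(cam,"lid",[(x["bbox"],x["conf"]) for x in d]); obs.append(d[0]["bbox"] if d else None)
def bb(p):
    t=np.linspace(0,2*np.pi,180); s_=100+100*np.cos(t); X=W(p,np.c_[100-s_*.5,100*np.sin(t),80+s_*.866]); o=[]
    for cam in("top","scene"):
        q=proj(cam,X); a,b=q.min(0),q.max(0); o.append(np.r_[(a+b)/2,b-a])
    return np.array(o)
for y in(-.2,-.1,0): print(y,bb([*s.x[:2],y]).ravel())
for n in("camshaft",): print(n,[(plane("top",d["at"],0)[:2],d["conf"]) for d in vision.mark_of("top",n)][:2])
for n,a in(("blue",(130.8,167.3)),("orange",(133.5,207.7))): print(n,plane("top",a,0))
E
python3 fit.py
```

```text
handle [ 12.79 559.43 247.68   0.05]
handle [ 13.01 559.56 247.51   0.04]
handle [ 13.21 559.4  247.91   0.06]
handle [ 13.24 559.49 247.79   0.1 ]
handle [ 13.52 559.8  247.67  -1.51]
tumbler [601.63  43.74  83.62] 0.4053143307344219
top lid [([250.8, 140.1, 86.9, 33.9], 0.95)]
scene lid [([214.7, 166.8, 63.8, 58.4], 0.76)]
-0.2 [251.12 141.38  84.79  32.6  216.74 166.2   60.49  55.44]
-0.1 [249.15 141.08  85.89  29.52 215.59 167.23  56.58  58.56]
0 [247.15 140.97  86.32  28.28 214.62 168.32  52.59  61.62]
camshaft [(array([406.51, 104.  ]), 0.97), (array([ 670.15, -274.38]), 0.25)]
blue [605.35 358.24   0.  ]
orange [495.78 347.89   0.  ]
```

Request:
{"fn": "play_rows", "kwargs": {"delta_pos": [[15,30,30],[35,75,59],[364,788,59],[364,788,59],[364,788,59],[364,788,59],[364,788,59],[364,788,59],[364,788,59],[364,788,59],[364,788,59],[364,788,59],[364,788,59],[364,788,59],[364,788,59],[364,788,59],[364,788,59],[364,788,59],[364,788,59],[364,788,59]], "twist": [[0,0,0],[0,0,-0.1],[0,0,-0.2],[0,0,-0.3],[0,0,-0.3],[0,0,-0.3],[0,0,-0.3],[0,0,-0.3],[0,0,-0.3],[0,0,-0.3],[0,0,-0.3],[0,0,-0.3],[0,0,-0.3],[0,0,-0.3],[0,0,-0.3],[0,0,-0.3],[0,0,-0.3],[0,0,-0.3],[0,0,-0.3],[0,0,-0.3]], "grip": 60, "squeeze": 90}}

```text
time_s: 3.6
eef_pos: [559.3, 247.8, 289.6]
tcp_rot: [[0.999, 0.049, -0.001], [0.049, -0.999, -0.001], [-0.001, 0.001, -1.0]]
ft_force: [0.7, 0.6, 0.3]
grip_width: 0.7
grip_force: 0.0
```

Request:
{"fn": "play_rows", "kwargs": {"delta_pos": [[0,0,-40],[0,0,-80],[0,0,-105],[0,0,-119],[0,0,-119]], "twist": [[0,0,0],[0,0,0],[0,0,0],[0,0,0],[0,0,0]]}}

```text
time_s: 4.1
eef_pos: [557.3, 245.0, 169.3]
tcp_rot: [[0.999, 0.045, -0.005], [0.045, -0.999, -0.002], [-0.005, 0.002, -1.0]]
ft_force: [-0.1, -0.1, -0.2]
grip_width: 0.705
grip_force: 0.0
```

Request:
{"fn": "play_rows", "kwargs": {"delta_pos": [[0,0,0],[0,0,0],[0,0,0],[0,0,0],[0,0,0],[0,0,0]], "twist": [[0,0,0],[0,0,0],[0,0,0],[0,0,0],[0,0,0],[0,0,0]], "grip": 10, "squeeze": 90}}

```text
time_s: 4.7
eef_pos: [560.4, 247.3, 173.3]
tcp_rot: [[0.999, 0.047, 0.003], [0.047, -0.999, 0.0], [0.003, -0.0, -1.0]]
ft_force: [-0.4, -1.0, 6.4]
grip_width: 0.226
grip_force: 87.9
```

```bash
python3 - <<'E'
from h import *
np.set_printoptions(precision=1,suppress=True)
o=arm.get_obs(); print(o["eef_pos"],o["grip_width"]*85.4,o["grip_force"],o["ft_force"],o["joints"])
im=vision.get_image("top"); g=im.min(2); m=np.zeros_like(g); m[130:205,205:290]=(g[130:205,205:290]>185)
n,l,s,c=cv2.connectedComponentsWithStats(m.astype(np.uint8))
C=np.array([602,43.7])
for i in range(1,n):
    if s[i,4]>20:
        p=plane("top",c[i],69)[:2]-C; print(c[i],s[i,4],"r",np.hypot(*p),"ang",np.degrees(np.arctan2(p[1],p[0]))%360)
a=cv2.resize(vision.get_image("scene")[150:300,140:290,::-1],(400,400),interpolation=3)
b=cv2.resize(im[110:210,190:290,::-1],(400,400),interpolation=3)
cv2.imwrite("pics/grasp.png",np.hstack([a,b]))
E
```

```text
[560.4 247.3 173.3] 19.266285787372805 87.9210833273828 [-0.4 -1.   6.4] [ 0.3  0.4  1.5 -0.   1.3  1.8]
[225.2 156.6] 87 r 60.45014277251317 ang 66.48239975485552
[270.3 161.9] 86 r 61.34318066749187 ang 280.3444794827071
[230.9 181.6] 86 r 57.08808245239836 ang 134.85387114615276
[256.6 184.7] 86 r 54.269318660710944 ang 207.82536175626478
```

View pics/grasp.png

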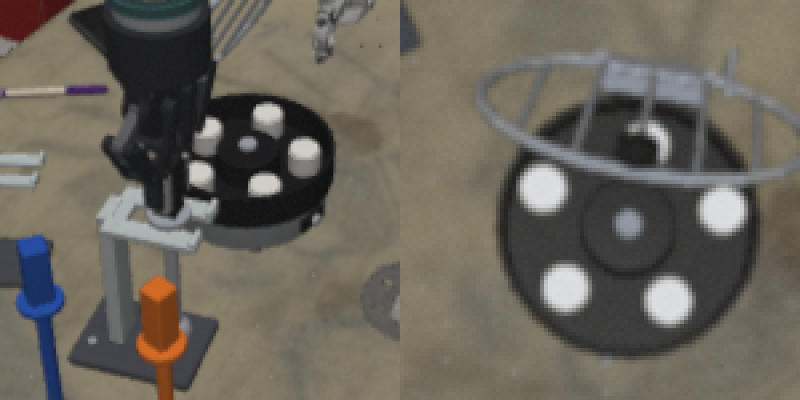

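The rod is gripped at the handle (19 mm opening, 88 N). The chips sit evenly at about 66, 135, 208, 280 and 350 degrees around (602,44). I'll lift over the lips and take the rod out through the fork's open side.

Request:
{"fn": "play_rows", "kwargs": {"delta_pos": [[0,0,6],[0,0,14],[0,0,14],[-12,-2,14],[-28,-5,14],[-46,-8,14],[-66,-11,14],[-84,-14,14],[-86,-15,40],[-86,-15,80],[-86,-15,115],[-86,-15,115]], "twist": [[0,0,0],[0,0,0],[0,0,0],[0,0,0],[0,0,0],[0,0,0],[0,0,0],[0,0,0],[0,0,0],[0,0,0],[0,0,0],[0,0,0]]}}

```text
time_s: 6.0
eef_pos: [474.9, 233.0, 291.3]
tcp_rot: [[0.999, 0.047, 0.009], [0.047, -0.999, 0.003], [0.009, -0.003, -1.0]]
ft_force: [0.8, 0.7, -1.7]
grip_width: 0.231
grip_force: 88.3
```

```bash
python3 - <<'E'
from h import *
np.set_printoptions(precision=1,suppress=True)
o=arm.get_obs(); print(o["eef_pos"],o["grip_width"]*85.4,o["grip_force"],o["ft_force"]); print(o["tcp_rot"])
T=o["eef_pos"]-[1,0,158]; print("expected tip px",proj("scene",T),proj("top",T),"collar",proj("scene",T+[0,0,140]))
for c in("scene","top"):
  vision.get_image(c)
  for q in("stir_tip","stir_collar"): print(c,q,[(np.round(d["at"],1),round(d["conf"],2)) for d in vision.mark_of(c,q)])
a=cv2.resize(vision.get_image("scene")[150:330,150:330,::-1],(580,580),interpolation=3)
cv2.imwrite("pics/lifted.png",a)
E
```

```text
[474.9 233.  291.3] 19.714545269202144 88.2899409905076 [ 0.8  0.7 -1.7]
[[ 1.  0.  0.]
 [ 0. -1.  0.]
 [ 0. -0. -1.]]
expected tip px [[242.3 247.7]] [[166.6 216. ]] collar [[242.6 193.6]]
scene stir_tip [(array([161.3, 312.5]), 0.94), (array([203.4, 325.4]), 0.64), (array([241.1, 244.8]), 0.59)]
scene stir_collar [(array([199.4, 277. ]), 0.79), (array([153.9, 263. ]), 0.76), (array([242.8, 193.4]), 0.66)]
top stir_tip [(array([133.3, 169.9]), 0.53)]
top stir_collar [(array([111.4, 159.8]), 0.55)]
```

View pics/lifted.png

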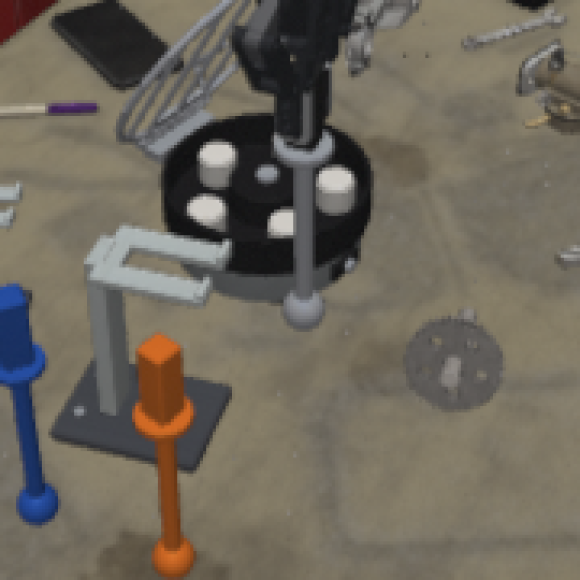

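The rod is free of the fork and hangs straight at about (245,193)–(241,247) in the scene picture, matching the expected tip and collar pixels. Next I carry it to the front-right gap and lean it 30° toward the robot.

Request:
{"fn": "play_rows", "kwargs": {"delta_pos": [[4,-30,0],[8,-70,0],[12,-112,0],[18,-154,0],[24,-196,0],[30,-226,-10],[33,-239,-20],[33,-239,-20],[33,-239,-20],[33,-239,-20]], "twist": [[0,0,0],[0,-0.1,0],[0,-0.2,0],[0,-0.32,0],[0,-0.44,0],[0,-0.52,0],[0,-0.52,0],[0,-0.52,0],[0,-0.52,0],[0,-0.52,0]]}}

```text
time_s: 7.35
eef_pos: [506.9, -6.1, 266.7]
tcp_rot: [[0.867, 0.042, 0.497], [0.048, -0.999, 0.001], [0.496, 0.023, -0.868]]
ft_force: [0.6, -0.3, -0.7]
grip_width: 0.227
grip_force: 88.7
```

```bash
cat > rod.py <<'E'
from h import *
np.set_printoptions(precision=1,suppress=True)
o=arm.get_obs(); print(o["eef_pos"],o["grip_width"]*85.4,o["grip_force"],o["ft_force"],o["joints"].round(2)); u=-o["tcp_rot"][:,2]; print("u",u.round(3))
T=o["eef_pos"]-158.3*u-o["tcp_rot"][:,0]
print("tip",T,"ball",T+14*u); 
for c in("scene","top"):
    vision.get_image(c); print(c,"exp tip",proj(c,T)[0],"collar",proj(c,T+140*u)[0])
    for q in("stir_tip","stir_collar"): print(q,[(np.round(d["at"],1).tolist(),round(d["conf"],2)) for d in vision.mark_of(c,q)])
a=cv2.resize(vision.get_image("scene")[130:250,180:300,::-1],(400,400),interpolation=3)
b=cv2.resize(vision.get_image("top")[110:210,190:290,::-1],(400,400),interpolation=3)
import sys; cv2.imwrite(f"pics/{sys.argv[1]}.png",np.hstack([a,b]))
E
python3 rod.py hover
```

```text
[506.9  -6.1 266.7] 19.391108997369304 88.66647904738784 [ 0.6 -0.3 -0.7] [-0.2 -0.1  2.   0.2  0.8  1.2]
u [-0.5 -0.   0.9]
tip [584.7  -6.1 128.8] ball [577.7  -6.1 140.9]
scene exp tip [247.8 178.3] collar [274.6 143.7]
stir_tip [([159.6, 308.8], 0.98), ([247.9, 176.3], 0.9), ([204.4, 323.1], 0.55)]
stir_collar [([153.9, 260.9], 0.9), ([274.2, 141.1], 0.75), ([199.4, 281.0], 0.73)]
top exp tip [267.6 170.1] collar [271.4 196.5]
stir_tip [([265.8, 169.4], 0.94), ([130.6, 169.4], 0.85), ([133.1, 205.8], 0.53)]
stir_collar [([115.2, 207.8], 0.81), ([271.9, 199.7], 0.79), ([112.3, 161.3], 0.78)]
```

View pics/hover.png

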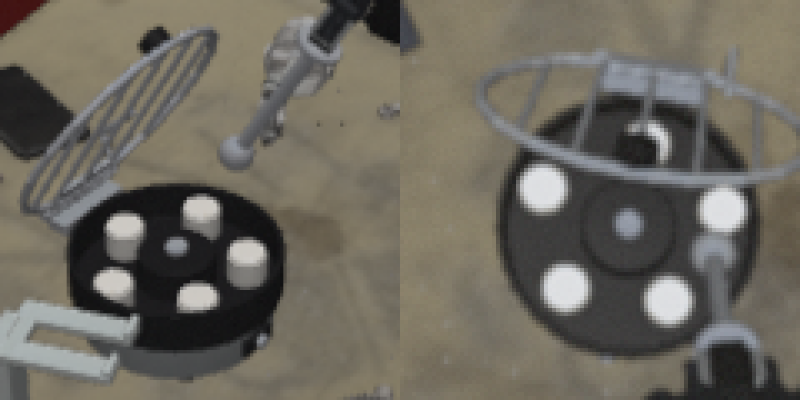

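The top view shows the ball over the right-front gap, between the chips at crop (722,210) and (668,300). The lid is well clear. Lowering now.

Request:
{"fn": "play_rows", "kwargs": {"delta_pos": [[0,0,-15],[0,0,-30],[0,0,-42],[0,0,-54],[0,0,-62],[0,0,-70],[0,0,-77],[0,0,-77],[0,0,-77]], "twist": [[0,0,0],[0,0,0],[0,0,0],[0,0,0],[0,0,0],[0,0,0],[0,0,0],[0,0,0],[0,0,0]]}}

```text
time_s: 8.65
eef_pos: [506.7, -6.9, 189.5]
tcp_rot: [[0.867, 0.04, 0.497], [0.047, -0.999, -0.0], [0.497, 0.023, -0.868]]
ft_force: [-0.2, 0.2, -1.6]
grip_width: 0.227
grip_force: 88.7
```

Request:
{"fn": "play_rows", "kwargs": {"delta_pos": [[-5.2,2.8,0],[-10,6.2,0],[-14.4,10,0],[-18.4,14.3,0],[-21.9,19,0],[-24.9,24,0],[-27.4,29.3,0],[-29.3,34.9,0],[-30.6,40.6,0],[-31.4,46.4,0],[-31.5,52.3,0],[-31,58.1,0],[-29.8,63.8,0],[-28.1,69.5,0],[-25.8,74.8,0],[-23,80,0],[-19.6,84.8,0],[-15.8,89.2,0],[-11.5,93.2,0],[-11.5,93.2,0]], "twist": [[0,0,0],[0,0,0],[0,0,0],[0,0,0],[0,0,0],[0,0,0],[0,0,0],[0,0,0],[0,0,0],[0,0,0],[0,0,0],[0,0,0],[0,0,0],[0,0,0],[0,0,0],[0,0,0],[0,0,0],[0,0,0],[0,0,0],[0,0,0]]}}

```text
time_s: 10.65
eef_pos: [495.9, 87.0, 189.6]
tcp_rot: [[0.866, 0.041, 0.498], [0.047, -0.999, 0.0], [0.497, 0.023, -0.867]]
ft_force: [-0.3, -0.5, -0.7]
grip_width: 0.23
grip_force: 88.6
```

```bash
python3 rod.py mid
```

```text
[495.9  87.  189.6] 19.65716781838647 88.60169911757112 [-0.3 -0.5 -0.7] [ 0.1 -0.   2.1 -0.1  0.5  1.6]
u [-0.5 -0.   0.9]
tip [573.8  87.   51.8] ball [566.8  87.   63.9]
scene exp tip [234.3 223.2] collar [260.6 191.8]
stir_tip [([160.3, 312.8], 0.77), ([206.7, 323.1], 0.75), ([241.6, 196.8], 0.27)]
stir_collar [([152.1, 264.0], 0.73), ([258.6, 193.7], 0.61), ([225.1, 230.8], 0.6), ([235.8, 220.2], 0.57), ([242.3, 199.2], 0.56)]
top exp tip [230.1 177.5] collar [228.1 202.8]
stir_tip [([228.8, 175.8], 0.85), ([131.6, 207.6], 0.68), ([131.5, 171.4], 0.59), ([170.2, 183.4], 0.2)]
stir_collar [([116.2, 204.1], 0.66), ([111.8, 163.0], 0.6), ([228.8, 203.5], 0.56)]
```

View pics/mid.png

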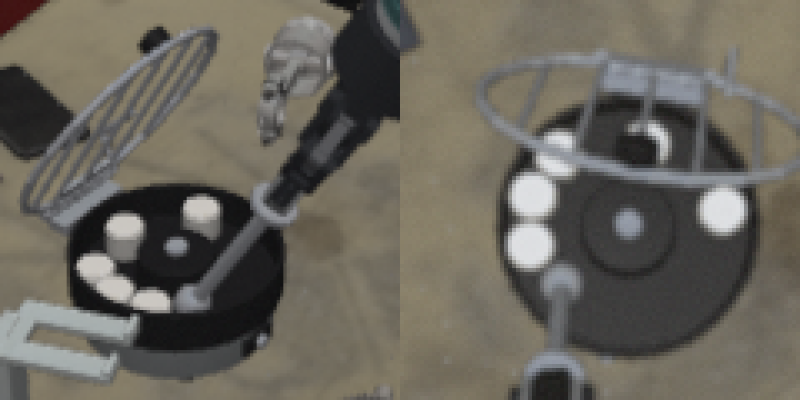

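The three front chips have been swept together to the left (crop 530,245 / 532,195 / 555,152), and the lid is clear. I'll carry on round to about 36°.

Request:
{"fn": "play_rows", "kwargs": {"delta_pos": [[4.7,3.5,0],[9.7,6.5,0],[15,9,0],[20.6,10.9,0],[26.3,12.2,0],[32.1,13,0],[38,13.1,0],[43.8,12.6,0],[49.5,11.4,0],[55.2,9.7,0],[60.5,7.4,0],[65.7,4.6,0],[70.5,1.2,0],[74.9,-2.6,0],[78.9,-6.9,0],[81.3,-10,0],[81.3,-10,0],[81.3,-10,0]], "twist": [[0,0,0],[0,0,0],[0,0,0],[0,0,0],[0,0,0],[0,0,0],[0,0,0],[0,0,0],[0,0,0],[0,0,0],[0,0,0],[0,0,0],[0,0,0],[0,0,0],[0,0,0],[0,0,0],[0,0,0],[0,0,0]]}}

```text
time_s: 12.85
eef_pos: [576.7, 76.2, 189.6]
tcp_rot: [[0.866, 0.04, 0.498], [0.047, -0.999, -0.0], [0.497, 0.024, -0.867]]
ft_force: [-0.6, -0.3, -2.0]
grip_width: 0.23
grip_force: 88.6
```

```bash
python3 rod.py end
```

```text
[576.7  76.2 189.6] 19.671576770413694 88.57684414833784 [-0.6 -0.3 -2. ] [ 0.   0.1  2.  -0.   0.5  1.6]
u [-0.5  0.   0.9]
tip [654.6  76.1  51.9] ball [647.6  76.1  64. ]
scene exp tip [209.  211.3] collar [232.1 180. ]
stir_tip [([159.0, 308.0], 0.71), ([204.9, 324.8], 0.71), ([209.2, 211.4], 0.51), ([238.8, 200.6], 0.51)]
stir_collar [([230.8, 179.0], 0.86), ([154.2, 263.4], 0.68), ([197.3, 279.4], 0.64)]
top exp tip [234.4 146.8] collar [233.1 167.6]
stir_tip [([235.0, 146.0], 0.83), ([130.4, 170.5], 0.76), ([131.8, 205.8], 0.76)]
stir_collar [([114.4, 161.9], 0.89), ([117.1, 207.0], 0.61)]
```

View pics/end.png

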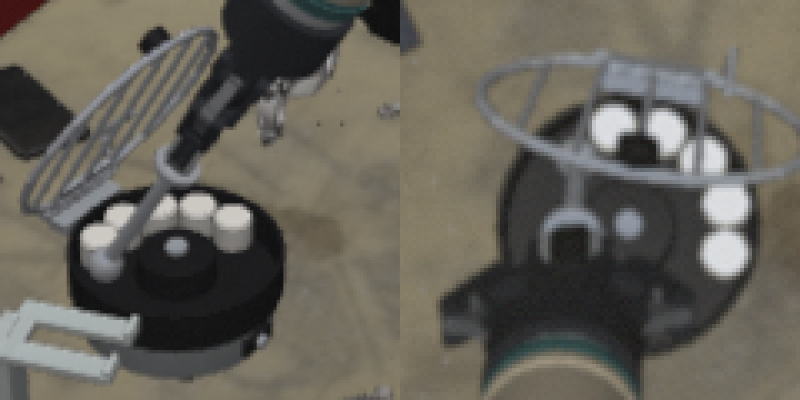

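The last chip of the train (crop 725,253; it started at 722,210) has moved only about 27 mm. All the other chips are far from their places. I'll lean the rod a little more and go on about 20°.

Request:
{"fn": "play_rows", "kwargs": {"delta_pos": [[-6,0,-4],[-12,0,-7.7],[-10.5,-2.4,-7.7],[-8.8,-4.9,-7.7],[-7.4,-7.5,-7.7],[-6.1,-10.1,-7.7],[-5,-12.8,-7.7],[-4,-15.6,-7.7],[-3.5,-17.5,-7.7],[-3.5,-17.5,-7.7],[-3.5,-17.5,-7.7]], "twist": [[0,-0.05,0],[0,-0.1,0],[0,-0.1,0],[0,-0.1,0],[0,-0.1,0],[0,-0.1,0],[0,-0.1,0],[0,-0.1,0],[0,-0.1,0],[0,-0.1,0],[0,-0.1,0]]}}

```text
time_s: 14.35
eef_pos: [573.1, 58.7, 181.8]
tcp_rot: [[0.813, 0.038, 0.582], [0.047, -0.999, -0.0], [0.581, 0.028, -0.813]]
ft_force: [0.4, -0.3, -3.4]
grip_width: 0.229
grip_force: 88.6
```

```bash
python3 rod.py end2; python3 - <<'E'
from h import *
g=vision.get_image("top").min(2); m=np.zeros(g.shape,np.uint8); m[130:205,205:290]=g[130:205,205:290]>185
n,l,s,c=cv2.connectedComponentsWithStats(m)
for i in range(1,n):
    if s[i,4]>20:
        p=plane("top",c[i],69)[:2]-[602,43.7]; print(c[i],s[i,4],"r",np.hypot(*p),"ang",np.degrees(np.arctan2(p[1],p[0]))%360,p)
a=np.array([plane("top",(270.3,161.9),69)[:2]-[602,43.7]]);print("E0",a)
E
```

```text
[573.1  58.7 181.8] 19.571180936659694 88.60169805586338 [ 0.4 -0.3 -3.4] [-0.   0.1  2.1  0.1  0.3  1.4]
u [-0.6  0.   0.8]
tip [664.3  58.5  52.5] ball [656.2  58.6  63.9]
scene exp tip [209.3 206.4] collar [236.4 178.9]
stir_tip [([206.2, 325.3], 0.76), ([159.6, 309.1], 0.74)]
stir_collar [([236.7, 179.6], 0.81), ([153.5, 263.4], 0.73), ([198.9, 279.8], 0.58)]
top exp tip [241.2 143.2] collar [240.7 168.9]
stir_tip [([240.1, 143.1], 0.86), ([130.1, 171.1], 0.8), ([133.1, 207.7], 0.8), ([254.3, 125.1], 0.7)]
stir_collar [([114.2, 204.5], 0.85), ([112.4, 160.4], 0.62)]
[254.33333333 140.92592593] 27 r 68.12765922433977 ang 343.612085249061 [ 65.35987134 -19.2214768 ]
[260.3902439  146.82926829] 41 r 61.01684753700997 ang 325.1202453370428 [ 50.0554144  -34.89285274]
[269.8 159. ] 50 r 62.01248326585333 ang 287.3832628079027 [ 18.52697524 -59.18022701]
[271.44705882 169.36470588] 85 r 63.930880863117615 ang 262.520392482553 [ -8.32209456 -63.3869093 ]
[267.43076923 180.01538462] 65 r 64.01439480311592 ang 235.92866306542737 [-35.86244352 -53.02572854]
E0 [[ 11.00379062 -60.46004867]]
```

All five chips are displaced; the smallest shift is about 47 mm. Now I back off and withdraw along the rod's own axis, then carry it to the point in front of the fork.

Request:
{"fn": "play_rows", "kwargs": {"delta_pos": [[-2,6,0],[-10,6,11],[-24,6,31],[-40,6,53],[-56,6,75],[-72,6,98],[-85,20,104.7],[-99.3,45,104.7],[-99.3,70,104.7],[-99.3,95,104.7],[-99.3,115,104.7],[-99.3,135,104.7],[-99.3,155,104.7],[-99.3,168,104.7],[-99.3,173.3,104.7],[-99.3,173.3,104.7],[-99.3,173.3,104.7],[-99.3,173.3,104.7]], "twist": [[0,0,0],[0,0,0],[0,0,0],[0,0,0],[0,0,0],[0,0,0],[0,0.1,0],[0,0.22,0],[0,0.34,0],[0,0.46,0],[0,0.58,0],[0,0.62,0],[0,0.62,0],[0,0.62,0],[0,0.62,0],[0,0.62,0],[0,0.62,0],[0,0.62,0]]}}

```text
time_s: 16.6
eef_pos: [473.3, 231.4, 286.6]
tcp_rot: [[0.999, 0.046, 0.001], [0.046, -0.999, -0.0], [0.001, 0.0, -1.0]]
ft_force: [-0.5, -0.1, -1.5]
grip_width: 0.227
grip_force: 88.7
```

```bash
sed -i 's/\[130:250,180:300/[170:320,160:310/' rod.py; python3 rod.py back; python3 -c "
from h import *
print('blob chips');g=vision.get_image('top').min(2); m=np.zeros(g.shape,np.uint8); m[130:205,205:290]=g[130:205,205:290]>185
n,l,s,c=cv2.connectedComponentsWithStats(m); print([(c[i].round(0),s[i,4]) for i in range(1,n)])"
```

```text
[473.3 231.4 286.6] 19.423101308684643 88.68205614387989 [-0.5 -0.1 -1.5] [ 0.3  0.2  1.5 -0.   1.5  1.9]
u [-0.  0.  1.]
tip [472.4 231.3 128.3] ball [472.4 231.3 142.3]
scene exp tip [243.3 249.2] collar [243.7 195.5]
stir_tip [([245.9, 247.5], 0.66), ([204.1, 324.7], 0.66), ([158.0, 309.2], 0.62)]
stir_collar [([198.3, 280.6], 0.78), ([152.3, 262.9], 0.7), ([242.3, 195.7], 0.63), ([328.6, 190.4], 0.46)]
top exp tip [167.7 216.6] collar [154.4 216.9]
stir_tip [([127.8, 167.8], 0.55)]
stir_collar [([110.3, 160.4], 0.65)]
blob chips
[(array([248., 140.]), np.int32(8)), (array([254., 141.]), np.int32(27)), (array([260., 147.]), np.int32(43)), (array([266., 148.]), np.int32(12)), (array([270., 159.]), np.int32(51)), (array([271., 169.]), np.int32(85)), (array([267., 181.]), np.int32(87))]
```

View pics/back.png

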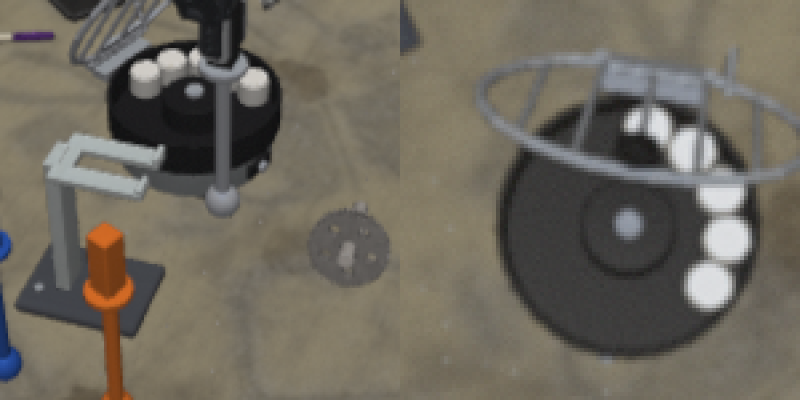

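All five chips stand together in the bowl's right channel, and the rod hangs straight in front of the fork. Now I lower it and bring it in along the slot.

Request:
{"fn": "play_rows", "kwargs": {"delta_pos": [[0,0,-35],[0,0,-75],[0,0,-99],[0,0,-99],[12,2,-99],[28,5,-99],[44,7.7,-99],[60,10.6,-99],[74,13.2,-99],[84,15.2,-99],[87,15.7,-99],[87,15.7,-99],[87,15.7,-99]], "twist": [[0,0,0],[0,0,0],[0,0,0],[0,0,0],[0,0,0],[0,0,0],[0,0,0],[0,0,0],[0,0,0],[0,0,0],[0,0,0],[0,0,0],[0,0,0]]}}

```text
time_s: 18.35
eef_pos: [560.1, 247.9, 187.6]
tcp_rot: [[0.999, 0.047, -0.0], [0.047, -0.999, -0.0], [-0.0, 0.0, -1.0]]
ft_force: [-0.2, 0.4, -2.1]
grip_width: 0.225
grip_force: 88.7
```

Request:
{"fn": "play_rows", "kwargs": {"delta_pos": [[0,0,-5],[0,0,-9],[0,0,-12],[0,0,-13.5],[0,0,-13.5],[0,0,-13.5]], "twist": [[0,0,0],[0,0,0],[0,0,0],[0,0,0],[0,0,0],[0,0,0]]}}

```text
time_s: 18.95
eef_pos: [560.5, 247.9, 173.9]
tcp_rot: [[0.999, 0.047, 0.0], [0.047, -0.999, -0.0], [0.0, 0.0, -1.0]]
ft_force: [0.2, -0.0, -1.7]
grip_width: 0.226
grip_force: 88.9
```

Request:
{"fn": "play_rows", "kwargs": {"delta_pos": [[0,0,-0.5],[0,0,-1],[0,0,-1],[0,0,-1]], "twist": [[0,0,0],[0,0,0],[0,0,0],[0,0,0]]}}

```text
time_s: 19.35
eef_pos: [560.6, 247.9, 173.3]
tcp_rot: [[0.999, 0.047, 0.001], [0.047, -0.999, 0.0], [0.001, -0.0, -1.0]]
ft_force: [-0.2, -1.0, 2.5]
grip_width: 0.231
grip_force: 89.0
```

Contact: the vertical force went from -1.7 to +2.5 N, at the same height as the original grasp. Opening gently and checking.

Request:
{"fn": "play_rows", "kwargs": {"delta_pos": [[0,0,0],[0,0,0],[0,0,0],[0,0,0],[0,0,0],[0,0,0]], "twist": [[0,0,0],[0,0,0],[0,0,0],[0,0,0],[0,0,0],[0,0,0]], "grip": 60}}

```text
time_s: 19.95
eef_pos: [560.5, 247.9, 172.8]
tcp_rot: [[0.999, 0.047, 0.0], [0.047, -0.999, -0.0], [0.0, 0.0, -1.0]]
ft_force: [0.1, -0.4, -0.1]
grip_width: 0.702
grip_force: 0.0
```

Request:
{"fn": "play_rows", "kwargs": {"delta_pos": [[0,0,10],[0,0,30],[0,0,60],[0,0,100],[0,-20,130],[0,-60,140],[0,-100,150],[-20,-150,150],[-40,-200,150],[-60,-250,150],[-80,-300,150],[-80,-300,150]], "twist": [[0,0,0],[0,0,0],[0,0,0],[0,0,0],[0,0,0],[0,0,0],[0,0,0],[0,0,0],[0,0,0],[0,0,0],[0,0,0],[0,0,0]]}}

```text
time_s: 21.15
eef_pos: [478.5, -55.8, 324.0]
tcp_rot: [[0.999, 0.043, 0.001], [0.043, -0.999, -0.003], [0.0, 0.003, -1.0]]
ft_force: [1.1, -0.0, 0.0]
grip_width: 0.699
grip_force: 0.0
```

```bash
python3 - <<'E'
from h import *
np.set_printoptions(precision=1,suppress=True)
o=arm.get_obs(); print(o["time_s"],o["eef_pos"],o["grip_force"],o["ft_force"])
for c in("scene","top"):
    im=vision.get_image(c); S=np.array([559.2,247.5,0]); print(c,"exp collar",proj(c,S+[0,0,155])[0],"tip",proj(c,S+[0,0,15])[0])
    for q in("stir_tip","stir_collar"): print(q,[(np.round(d["at"],1).tolist(),round(d["conf"],2)) for d in vision.mark_of(c,q)])
a=cv2.resize(vision.get_image("scene")[150:300,140:290,::-1],(400,400),interpolation=3)
b=cv2.resize(vision.get_image("top")[120:210,130:220,::-1],(400,400),interpolation=3)
cv2.imwrite("pics/final.png",np.hstack([a,b]))
E
```

```text
21.15 [478.5 -55.8 324. ] 0.0 [ 1.1 -0.   0. ]
scene exp collar [203.2 231.2] tip [206.1 277.7]
stir_tip [([205.2, 273.3], 0.86), ([203.7, 323.4], 0.86), ([160.8, 310.2], 0.62), ([330.0, 190.9], 0.48)]
stir_collar [([201.4, 228.4], 0.95), ([154.9, 263.6], 0.92), ([197.4, 280.5], 0.84)]
top exp collar [159.3 179.1] tip [170.4 184. ]
stir_tip [([131.4, 205.2], 0.8), ([167.7, 183.2], 0.74), ([130.6, 170.0], 0.64)]
stir_collar [([114.6, 202.9], 0.78), ([115.8, 162.3], 0.77), ([158.6, 181.6], 0.67)]
```

View pics/final.png

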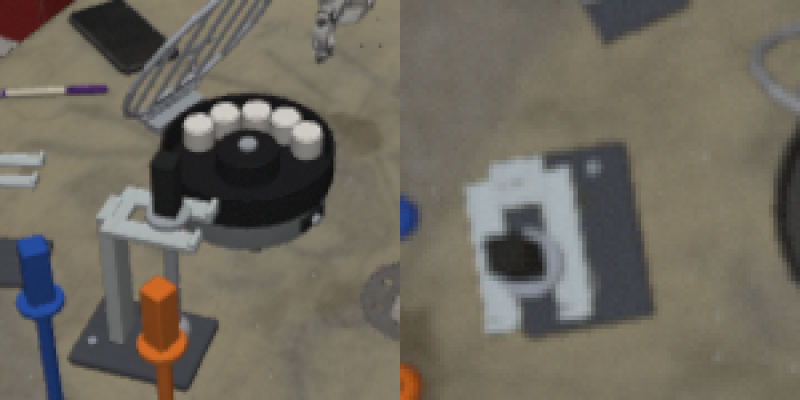

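The rod hangs upright by its collar behind the lips, with the collar at about (201,228) in the scene picture and (159,182) in the top one. All five chips are in the bowl and the arm is clear.

```bash
python3 -c "
from station import arm
print(arm.sign_off())"
```

```text
the job is handed in; nothing more can be done
None
```

The rod is back hanging in the larger stand by its collar, every chip was shifted by at least about 47 mm (measured from the camera image) and stayed in the bowl, and the job was handed in at about 21 s; no verdict came back.

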